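Seat an engine flywheel on its key and bring the magnet to the coil

TASK

Fit the flywheel of this small petrol engine by fingertip, without lifting it: push it round by its vanes until its keyway (yellow line on the wheel) meets the crankshaft's key (yellow line on the shaft end), then press it straight down until it is fully home. Then push it round again, the crankshaft now turning with it, until the dark magnet in its rim stands squarely in front of the two legs of the ignition coil, ready for setting the air gap. Leave the nut, the starter cup, the spanner and the oil can where they are.

Things in the scene. Friction and masses are not known exactly. Their poses are not given: they have to be found in the camera images.
- flywheel: aluminium flywheel, 179 mm across, 0.7 kg, flat on an upright crankshaft. Origin on its axis at its underside; z up; its own x points along its keyway, so its yaw is the wheel's angle. Above the origin: flat disc and rim top 20 mm, central hub (52 mm across) 34 mm, vane tops 44 mm. At the start it sits 12 mm too high, resting on the key: origin 136 mm above the bench, 124 mm when home
- vane (a point): middle of the top of one of the 8 upright radial vanes, 66 mm from the axis. Vanes are 4.5 mm thick, reach from 44 to 88 mm from the axis and from the disc up 24 mm; they stand at 22.5, 67.5, 112.5 ... degrees from the keyway
- gap (a point): point on the flat disc in the open gap between two vanes, 66 mm from the axis, in line with the keyway. Eight such gaps, 47 mm wide there, lie at 0, 45, 90 ... degrees from the keyway; a closed fingertip goes down into any of them and pushes the next vane sideways
- wheel_turn (a joint): angle of the wheel on the crankshaft, rad, counter-clockwise seen from above; keyway and key are in line at 0 and equally at 6.283. Starts at 0.6 to 5.68. While the wheel is up it turns easily on the shaft (about 1 N at a vane), the shaft standing still, and it stays where it is left
- wheel_drop (a joint): how far the wheel has gone down, m: 0 on the key, 0.012 fully home, negative if lifted. A snug push fit: it does not drop by itself; a press of 5 to 10 N anywhere on its disc takes it down once keyway and key are in line within 4 degrees (the key's rounded top helps a little beyond); else the key stops it. It stays down
- crank (a joint): angle of the crankshaft, rad, counter-clockwise seen from above; with the wheel home on its key the magnet faces the coil at 0 and equally at 6.283 (within 4 degrees of play at the key). Wheel and shaft then turn together, stiffly (about 4 N at a vane), and stay where they are left. Starts at 0.7 to 5.58
- keyway (a point): top edge of the keyway on the hub, 22 mm from the axis, 34 mm above the wheel's underside; the keyway is a 9 mm wide slot in the bore; a yellow paint line runs outwards from it over hub and disc, to 85 mm from the axis
- key_mark (a point): outer end of the yellow line on top of the crankshaft's threaded end (20 mm across, top 176 mm above the bench), 10 mm from the axis; it points in the direction of the key, which is hidden under the hub
- magnet (a point): middle of the dark red-black magnet between two grey pole shoes, 48 mm long in all, set in the rim (seen on its outer face and as a dark patch on its top), 89.5 mm from the axis and 10 mm above the wheel's underside, 2.356 rad (135 degrees) counter-clockwise from the keyway seen from above
- coil (a point): point midway between the two leg ends of the ignition coil, 91 mm from the wheel's axis, 134 mm above the bench. The black coil with its dark grey laminated legs stands fixed beside the rim on two posts, 56 mm wide, top 148 mm above the bench
- engine: the engine with its cowl off, fixed, on two wood blocks; cast grey, finned cylinder with spark plug on one side, black oil filler cap on another. Origin: on the bench under the crankshaft's axis. Apart from shaft, wheel and coil nothing of it is higher than 123 mm. Its yaw differs by up to 0.35 rad
- flywheel_nut: loose steel hexagon nut, 30 mm across flats, 15.5 mm high, on the bench; not to be moved
- starter_cup: loose dark steel cup, 72 mm across, 24 mm high, on the bench; not to be moved
- ring_spanner: loose combination spanner, 201 mm long, on the bench; not to be moved
- oil_can: loose red pump oil can, 64 mm across, 160 mm high, standing on the bench beside the engine; not to be moved

How it is judged (in metres and radians):
On the way, in this order (a step that is already met when the one before it is completed fails the run):
1. the flywheel is fully home on its key (value of joint wheel_drop above 0.0105 m), for 0.2 s.
2. the wheel, still home, has its magnet in front of the coil (value of joint wheel_drop above 0.0105 m and horizontal distance between magnet and coil below 0.009 m), for 0.2 s.
At the end, for the whole second after the job is handed in: The flywheel is pressed home (at least 10.5 of its 12 mm), its magnet stands within 9 mm (about 5.5 degrees) of the point between the coil's legs, the shaft is at rest, and nut, cup, spanner and oil can are within 15 mm of where they were (all of step 2 and velocity of joint crank between -0.05 and 0.05 rad/s and distance of each of flywheel_nut, starter_cup, ring_spanner, oil_can from where it was at the start of the episode below 0.015 m); the robot touches nothing.
It fails at once if the flywheel is lifted (value of joint wheel_drop below -0.004 m).
It fails at once if nut, cup, spanner or oil can moved by more than 15 mm, or the oil can tipped (distance of any of flywheel_nut, starter_cup, ring_spanner, oil_can from where it was at the start of the episode above 0.015 m or angle between oil_can's own z axis and vertical above 0.3 rad).
It also fails if it takes over 58 s, if anything falls off the work surface, if the arm or the gripper's body presses on something with over 40 N, if the wrist force passes 120 N, or if a joint passes its speed limit or range.

ROBOT

A 6-joint arm with a two-finger parallel gripper is mounted at the origin on a cart in front of the work surface, level with it; the furniture and walls round the work are solid. World frame = base frame: x ahead of the robot, y to its left, z up, the work surface at z = 0. Lengths are in m, angles in degrees, forces in N, time in s.
With the tool pointing down it reaches from about 0.325 to 0.775 m from the base axis. Payload 5.5 kg.
Tool frame: the origin (TCP) lies on the centre line of the jaws, within the pads' length; the fingertips stand 17 mm ahead of it and the grasp point (between the pads) lies 2 mm behind it (ctrl.tip_reach is the distance from the TCP to the fingertips, in m); z points along the fingers, y is the line along which they close (so a half turn about z gives the same grasp; the last joint's range is limited). The gripper opens to 88 mm and grips with 3 to 60 N. Pads are 20 mm wide; open, the fingers measure 115 mm over their backs; the gripper's body (75 mm by 178 mm) begins 61 mm behind the grasp point.
Start: joints at [-79.108, 5.22, 70.514, -0, 104.267, -3.249], TCP at [0.147, -0.582, 0.24] pointing down, gripper open.
Joint ranges: [-164.24, 164.24], [-49.07, 125.15], [9.68, 141.18], [-86.29, 266.29], [3.28, 154.24], [-151.56, 151.56]. Speed limits (degrees/s): [147.25, 147.25, 172.46, 180, 180, 180].

INTERFACE

Orientations are given as [roll, pitch, yaw] about the fixed x, y, z axes, in that order (R = Rz(yaw) Ry(pitch) Rx(roll)).
In Python, from plant import ctrl, grab_frame, camera_model gives the robot as it stands. The module is installed in compiled form; this text tells all that it offers.
- The arm moves only by the tool drive_tool, never from a script. Its argument "steps" is a list that holds one entry, the list of rows, each a list of 6 numbers: the shift along the tool's x, y, z in mm, then the turn, a rotation vector about the tool's x, y, z in rad. In form: [[[dx, dy, dz, rx, ry, rz], ...]]. A call has 1 to 8 rows; each row shifts and turns the commanded pose from where the row before left it, along the tool's axes as they then stand; what a row does not reach is not made up. A row lasts 1/12 s, in which the tool goes at most 41.7 mm and 7.16 degrees, less where a joint would pass 70% of its speed; a pose out of reach is approached as far as the arm can. A call with a gripper value outside its range is refused whole. "hand" is the closure in counts, from 0 (fully open) to 255 (shut), set as the call begins (left out, the last holds). The fingers move at their own pace and stop on an object; "force" is the grip in N (left out, the last holds). Time passes only in rows, so rows that do not move let the fingers close. It gives the time, the measured TCP pose, the force, the opening and the grip force at its end, in the units of the state.
- ctrl.read_state(): the state, without advancing time (a new reading comes with each control period).
- grab_frame(name): name is "side" or "top" or "wrist"; returns the picture (480x640x3 uint8, blue, green, red); there is no depth.
- camera_model(name): a dict with "K" (3x3 intrinsics, pixels), "k1" (the pictures are not rectified: a ray, as slopes to the right and down, at radius r is drawn at 1 + k1 r^2 times it, then the intrinsics apply), "T" (4x4, takes a point from camera to world coordinates). Camera axes: x right, y up, looking along -z (the intrinsics and any distortion apply to the point x, -y, -z); pixel columns grow to the right and rows downward; lengths in m; the calibration is good to about 2 mm. A picture is of the moment at which its call begins: read the wrist's pose just before it. camera_model takes no time and is no camera call; for the wrist camera it gives the pose at the moment of the call.
- ctrl.sign_off(): hands the job in; it is judged then, once.
The state is a dict: "t": time; "joint_positions": joint angles; "qvel": joint speeds; "tau": joint torques, N m; "tool_pos": TCP position; "tool_rot": TCP orientation; "wrist_force": force on the tool from outside, world axes, zero at the start; "ft_torque": the same for the moment, N m; "width": finger opening in m; "grip_force": force on a finger pad.
Only numpy, scipy, OpenCV 4.12 (cv2) and the standard library are available. Lean on these libraries where they do the work, as an engineer would, in place of code of your own. Each camera call takes 0.05 s, during which the arm holds its last target. There are 200 camera calls.

## Working session

There is one attempt and no reset: what is moved stays moved. The work goes in short steps, Python scripts to look and compute and a tool call to move; the robot and the scene stay as the last step left them, time stands still between calls to the robot, and variables do not carry over. Pictures are saved under pics/ and viewed, at most 10 in all, crops included, and the job is handed in when it is done.

Besides the shell and the picture viewer there is one more tool, called after "Emit:" as a command line: name --argument value ..., lists and objects as JSON in quotes. drive_tool: Moves the arm, as the interface text tells. Its arguments: {"type":"object","properties":{"steps":{"type":"array"},"hand":{"type":"number"},"force":{"type":"number"}},"required":["steps"]}

```bash
mkdir -p pics
cat > h.py <<'E'
import numpy as np, cv2
from plant import ctrl, grab_frame, camera_model
def ray(cam,u,v):
    K,k1,T=np.array(cam["K"]),cam["k1"],np.array(cam["T"])
    p=cv2.undistortPoints(np.array([[[u,v]]],float),K,np.array([k1,0,0,0.]))[0,0]
    return T[:3,3],T[:3,:3]@np.array([p[0],-p[1],-1])
def atz(cam,u,v,z):
    o,d=ray(cam,u,v); return o+d*(z-o[2])/d[2]
def proj(cam,P):
    K,k1,T=np.array(cam["K"]),cam["k1"],np.array(cam["T"])
    q=T[:3,:3].T@(np.array(P,float)-T[:3,3]); x=np.array([q[0],-q[1]])/-q[2]
    x=x*(1+k1*(x@x)); return K[:2,:2]@x+K[:2,2]
E
python3 - <<'E'
from h import *
for n in("top","side"):
    cv2.imwrite(f"pics/{n}0.png",grab_frame(n)); c=camera_model(n); print(n,np.round(c["T"],3).tolist(),c["K"],c["k1"])
print(ctrl.read_state())
E
```

```text
top [[-0.02, 0.985, -0.172, 0.281], [-1.0, -0.019, 0.007, 0.028], [0.004, 0.173, 0.985, 1.291], [0.0, 0.0, 0.0, 1.0]] [[586.18182719   0.         308.77967605]
 [  0.         586.18182719 238.72664207]
 [  0.           0.           1.        ]] 0.05533245831702393
side [[-0.878, 0.253, -0.406, 0.06], [-0.479, -0.48, 0.735, 0.767], [-0.009, 0.84, 0.543, 0.68], [0.0, 0.0, 0.0, 1.0]] [[621.34467108   0.         333.35329636]
 [  0.         621.34467108 236.98183434]
 [  0.           0.           1.        ]] -0.10483430571534301
{'t': 0.1, 'joint_positions': array([-7.91088188e+01,  5.25800342e+00,  7.05737957e+01, -2.04318362e-03,
        1.04265544e+02, -3.24696980e+00]), 'qvel': array([-0.00869223, -0.13465329, -0.03553957, -0.00520866, -0.08186999,
       -0.03852238]), 'tau': array([ 2.18243302e-03, -4.47859883e+01, -4.07569993e+01,  7.00032106e-02,
        2.84534285e-02, -1.18380140e-04]), 'tool_pos': array([ 0.14651805, -0.58160221,  0.23863985]), 'tool_rot': array([-1.79902701e+02, -3.53563130e-03,  1.41376462e+01]), 'wrist_force': array([ 0.44543025, -0.22519107, -0.59785831]), 'ft_torque': array([ 0.00687526, -0.05270786,  0.00216066]), 'grip_force': 0.0, 'width': 0.08762519489701129}
```

View pics/top0.png

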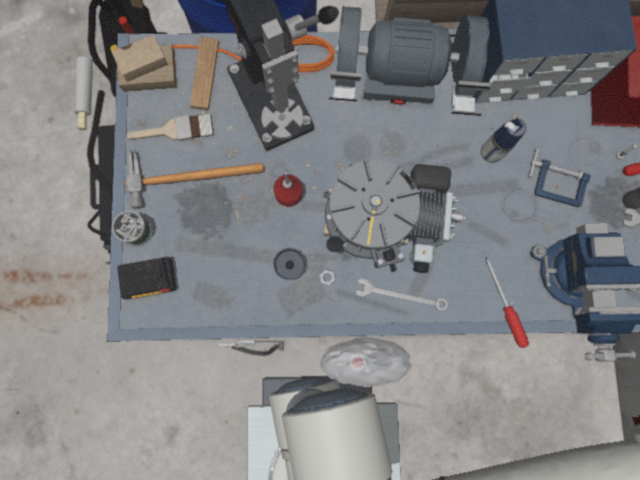

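View pics/side0.png

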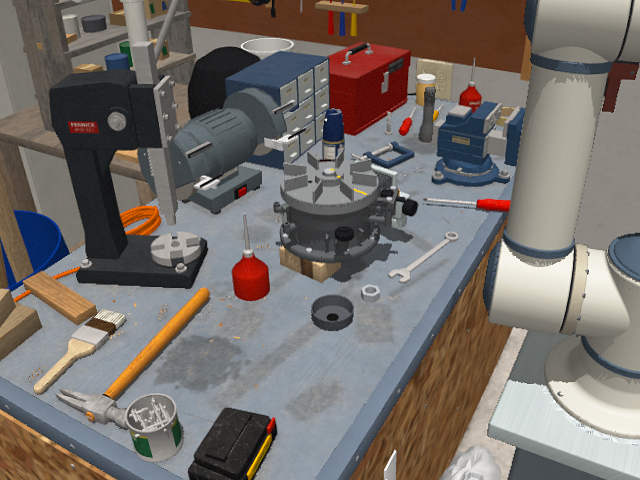

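The top view has the wheel at about (376,202), with its yellow keyway line running down to about (370,243). The coil looks to be near (388,258), so I'll enlarge that area.

Run:
```python
from h import *
im=cv2.imread("pics/top0.png")[140:285,305:485]
cv2.imwrite("pics/top0c.png",cv2.resize(im,None,fx=4.1,fy=4.1,interpolation=cv2.INTER_CUBIC))
```

```text
(no output)
```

View pics/top0c.png

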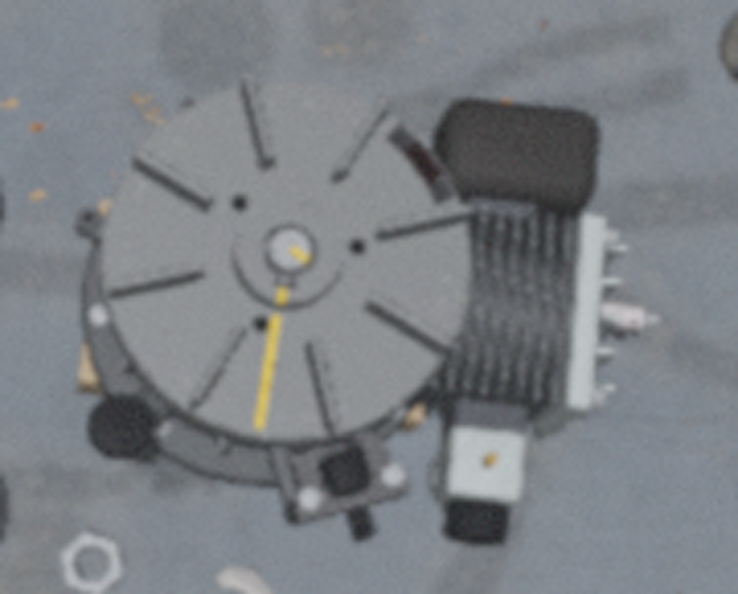

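Run:
```python
from h import *
c=camera_model("top")
P=lambda u,v,z:atz(c,305+(u+.5)/4.1-.5,140+(v+.5)/4.1-.5,z)
ax=P(289,249,.176);k=P(306,258,.176);a=P(283,293,.17);b=P(261,428,.156)
ang=lambda p,q:np.degrees(np.arctan2(*(q-p)[1::-1]))
print("axis",ax,"key",k,ang(ax,k),"kw",ang(a,b),ang(ax,b),np.hypot(*(b-ax)[:2]))
m=P(427,163,.156);print("magnet",ang(ax,m),np.hypot(*(m-ax)[:2]))
co=P(345,472,.148);print("coilbody",co,ang(ax,co),np.hypot(*(co-ax)[:2]))
for q in((310,497),(394,475),(275,450),(292,520),(345,470)):
  x=P(*q,.148);print(q,x,ang(ax,x),np.hypot(*(x-ax)[:2]))
for n,q in dict(nut=(91,562)).items(): print(n,P(*q,.015))
print("can",atz(c,288,190,.08),"spanner",atz(c,365,290,.0),atz(c,441,303,0))
```

```text
axis [ 0.549873   -0.11098159  0.176     ] key [ 0.54531501 -0.11889155  0.176     ] -119.95199603596846 kw 169.7054166964364 170.1660152832809 0.08407359407875567
magnet -56.92709519677221 0.08512682066067992
coilbody [ 0.44614783 -0.13699408  0.148     ] -165.92154887027132 0.10693717510838423
(310, 497) [ 0.434368   -0.11970025  0.148     ] -175.68332755434892 0.11583358357340938
(394, 475) [ 0.44424132 -0.16041267  0.148     ] -154.92242792076314 0.11662540052062063
(275, 450) [ 0.45748798 -0.10382781  0.148     ] 175.57216874836126 0.09266157977762227
(292, 520) [ 0.42343725 -0.11062883  0.148     ] 179.84014266791706 0.12643624009091714
(345, 470) [ 0.44711792 -0.13703701  0.148     ] -165.77150114187026 0.10600703252924629
nut [ 0.41956004 -0.01884089  0.015     ]
can [0.59924241 0.06140773 0.08      ] spanner [ 0.39018269 -0.10266476  0.        ] [ 0.35871936 -0.26767941  0.        ]
```

Keyway is at about 170°, the key at about −120° and the coil at about −165°. The plan is to enter the gap at about 80°, push CCW about 70°, press down, then push CW about 180°. I'll move over the wheel first.

Emit:
drive_tool --steps '[[[30,-24,-5,0,0,0],[30,-24,-5,0,0,0],[30,-24,-5,0,0,0],[30,-24,-5,0,0,0],[30,-24,-5,0,0,0],[30,-24,-5,0,0,0],[30,-24,-5,0,0,0],[30,-24,-5,0,0,0]]]' --hand 255 --force 30

```text
t: 0.77
tool_pos: [0.333, -0.3353, 0.2795]
tool_rot: [-180.0, 0.0, 14.1]
wrist_force: [-0.1, -0.4, -0.5]
width: 0.0378
grip_force: 0.0
```

Emit:
drive_tool --steps '[[[30,-24,-5,0,0,0],[30,-24,-5,0,0,0],[30,-24,-5,0,0,0],[30,-24,-5,0,0,0],[30,-24,-5,0,0,0],[20,-20,0,0,0,0],[10,-10,0,0,0,0],[0,0,0,0,0,0]]]'

```text
t: 1.43
tool_pos: [0.4715, -0.145, 0.304]
tool_rot: [-179.9, 0.0, 14.4]
wrist_force: [0.1, 0.5, 0.2]
width: 0.0003
grip_force: 0.0
```

Run:
```python
from h import *
s=ctrl.read_state();print(s["t"],s["tool_pos"],s["tool_rot"],s["width"],s["wrist_force"])
c=camera_model("wrist");cv2.imwrite("pics/w1.png",grab_frame("wrist"));np.savez("w1.npz",K=c["K"],k1=c["k1"],T=c["T"])
print(proj(c,[.55,-.111,.176]),np.round(c["T"],3).tolist())
```

```text
1.4333 [ 0.47145224 -0.14495621  0.30398018] [-1.79921835e+02  2.31224831e-02  1.43908521e+01] 0.00030663040814929584 [0.11899192 0.45295749 0.24237608]
[295.9909567  113.74694273] [[0.249, 0.934, 0.255, 0.541], [-0.969, 0.24, 0.065, -0.129], [-0.0, -0.263, 0.965, 0.45], [0.0, 0.0, 0.0, 1.0]]
```

View pics/w1.png

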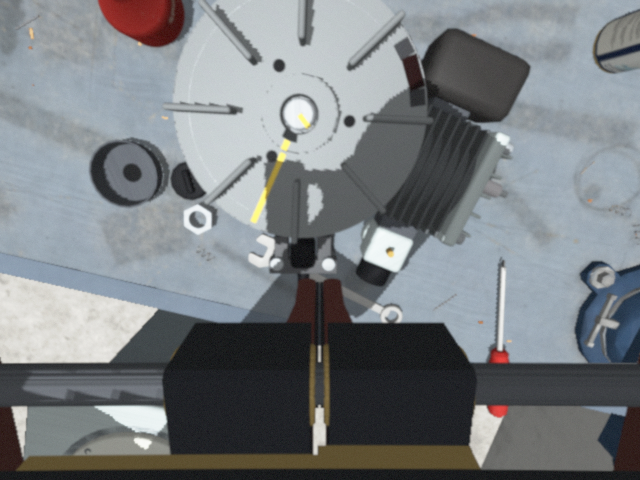

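The wrist view shows the shaft at about (299,115), the keyway line running to (255,220) and the coil between its posts at (276,265) and (329,265). I'll enlarge it for the angles.

Run:
```python
from h import *
im=cv2.imread("pics/w1.png")
a=cv2.resize(im[90:140,270:330],None,fx=9,fy=9,interpolation=cv2.INTER_CUBIC)
b=cv2.resize(im[205:280,245:345],None,fx=6,fy=6,interpolation=cv2.INTER_CUBIC)[:450,:]
o=np.zeros((450,790,3),np.uint8);o[:,:540]=a
o=np.zeros((600,800,3),np.uint8)
a=cv2.resize(im[90:140,270:330],None,fx=6,fy=6,interpolation=cv2.INTER_CUBIC);o[:300,:360]=a
b=cv2.resize(im[210:280,240:350],None,fx=4,fy=4,interpolation=cv2.INTER_CUBIC);o[310:590,:440]=b
cv2.imwrite("pics/w1c.png",o)
```

```text
(no output)
```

View pics/w1c.png

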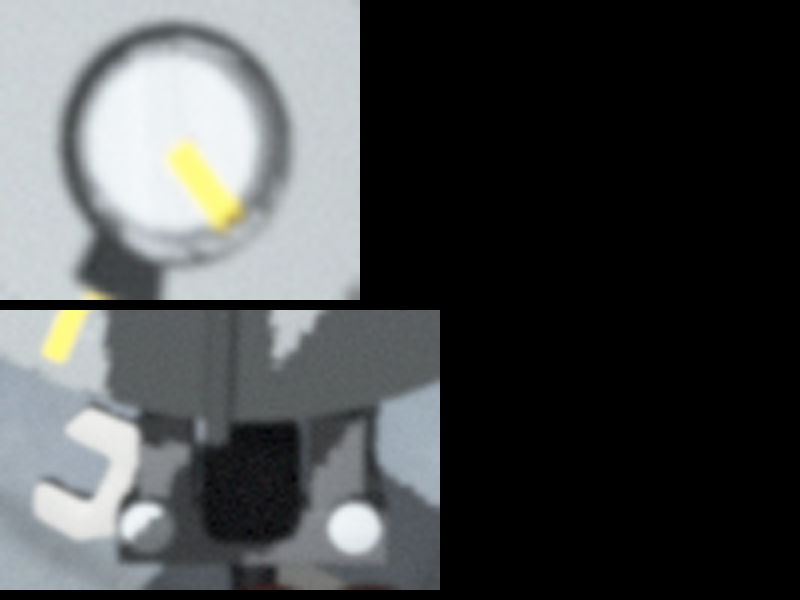

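Run:
```python
from h import *
c=np.load("w1.npz")
A=lambda u,v,z:atz(c,270+(u+.5)/6-.5,90+(v+.5)/6-.5,z)
B=lambda u,v,z:atz(c,240+(u+.5)/4-.5,210+(v-310+.5)/4-.5,z)
ang=lambda p,q:np.degrees(np.arctan2(*(q-p)[1::-1]))%360
ax=A(168,143,.176);print(ax)
i,o=A(180,150,.176),A(231,220,.176);print("key",ang(ax,o),ang(i,o),np.hypot(*(o-ax)[:2]),np.hypot(*(i-ax)[:2]))
e=B(55,358,.156);s=atz(c,287,142,.17);print("kw",ang(ax,e),ang(s,e),np.hypot(*(e-ax)[:2]))
p,q=B(148,527,.148),B(355,527,.148);m=(p+q)/2;print("coil",ang(ax,m),m,np.hypot(*(m-ax)[:2]),ang(p,q)-90)
```

```text
[ 0.55046183 -0.11196654  0.176     ]
key 234.6872687113767 231.41506614035848 0.010591723421089267 0.001495550556038403
kw 169.55377943781662 169.03918047800303 0.08498210610747901
coil 194.8277608017576 [ 0.4407263  -0.14101681  0.148     ] 0.1135156584817797 194.40444635136402
```

Emit:
drive_tool --steps '[[[28,-18.2,0,0,0,0],[28,-18.2,0,0,0,0],[28,-18.2,0,0,0,0],[28,-18.2,0,0,0,0],[0,0,0,0,0,-0.1136],[0,0,0,0,0,-0.1136],[0,0,0,0,0,-0.1136],[0,0,0,0,0,-0.1136]]]'

```text
t: 2.15
tool_pos: [0.5609, -0.0509, 0.3042]
tool_rot: [-180.0, 0.1, 40.4]
wrist_force: [-0.0, -0.4, -0.2]
width: 0.0003
grip_force: 0.0
```

Emit:
drive_tool --steps '[[[0,0,0,0,0,-0.1136],[0,0,0,0,0,-0.1136],[0,0,0,0,0,-0.1136],[0,0,0,0,0,-0.1136],[0,0,0,0,0,-0.1136],[0,0,0,0,0,-0.1136],[0,0,0,0,0,0],[0,0,0,0,0,0]]]'

```text
t: 2.82
tool_pos: [0.5608, -0.0508, 0.3044]
tool_rot: [-180.0, 0.0, 78.9]
wrist_force: [-0.8, 0.2, -0.4]
width: 0.0004
grip_force: 0.0
```

Emit:
drive_tool --steps '[[[4,0,20,0,0,0],[0,0,25,0,0,0],[0,0,25,0,0,0],[0,0,20,0,0,0],[0,0,15,0,0,0],[0,0,10,0,0,0],[0,0,8,0,0,0],[0,0,0,0,0,0]]]'

```text
t: 3.48
tool_pos: [0.5613, -0.046, 0.18]
tool_rot: [-179.9, 0.0, 79.1]
wrist_force: [0.2, 0.5, -1.0]
width: 0.0006
grip_force: 0.0
```

Emit:
drive_tool --steps '[[[-0.16,-4.64,0,0,0,-0.0698],[-0.16,-4.64,0,0,0,-0.0698],[-0.16,-4.64,0,0,0,-0.0698],[-0.16,-4.64,0,0,0,-0.0698],[-0.16,-4.64,0,0,0,-0.0698],[-0.16,-4.64,0,0,0,-0.0698],[-0.16,-4.64,0,0,0,-0.0698],[-0.16,-4.64,0,0,0,-0.0698]]]'

```text
t: 4.15
tool_pos: [0.5259, -0.0492, 0.1833]
tool_rot: [179.8, 0.1, 111.4]
wrist_force: [1.0, -0.1, -1.1]
width: 0.0007
grip_force: 0.5
```

Emit:
drive_tool --steps '[[[-0.16,-4.64,0,0,0,-0.0698],[-0.16,-4.64,0,0,0,-0.0698],[-0.16,-4.64,0,0,0,-0.0698],[-0.16,-4.64,0,0,0,-0.0698],[-0.16,-4.64,0,0,0,-0.0698],[-0.16,-4.64,0,0,0,-0.0698],[-0.16,-4.64,0,0,0,-0.0698],[-0.16,-4.64,0,0,0,-0.0698]]]'

```text
t: 4.82
tool_pos: [0.4968, -0.0714, 0.1834]
tool_rot: [179.9, 0.2, 143.4]
wrist_force: [1.8, 0.5, -1.2]
width: 0.0002
grip_force: 0.5
```

Run:
```python
from h import *
s=ctrl.read_state();print(s["t"],s["tool_pos"],s["tool_rot"],s["wrist_force"])
d=s["tool_pos"][:2]-[.5503,-.1115];print(np.hypot(*d),np.degrees(np.arctan2(d[1],d[0])))
c=camera_model("wrist");w=grab_frame("wrist");np.savez("w2.npz",K=c["K"],k1=c["k1"],T=c["T"])
print("w",proj(c,[.55,-.1115,.176]))
t=grab_frame("top");o=np.zeros((595,800,3),np.uint8)
o[:480,:]=0
o[:360,:480]=cv2.resize(w,(480,360),interpolation=cv2.INTER_AREA)
x,y=proj(camera_model("top"),[.55,-.1115,.165]).astype(int);print(x,y)
o[:320,480:]=cv2.resize(t[y-50:y+50,x-50:x+50],(320,320),interpolation=cv2.INTER_CUBIC)
cv2.imwrite("pics/w2.png",w);cv2.imwrite("pics/t2.png",t);cv2.imwrite("pics/c2.png",o[:360])
```

```text
4.8167 [ 0.49675035 -0.07136742  0.18341301] [1.79902012e+02 1.56766405e-01 1.43366504e+02] [ 1.76084363  0.49501262 -1.19849295]
0.06691927385537444 143.15041810036374
w [320.70737119 440.02904062]
374 201
```

View pics/c2.png

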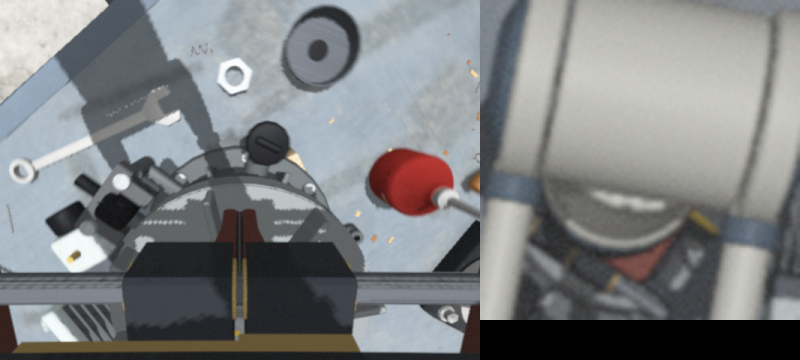

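The arm hides the hub. I'll push about 10° more, back off, lift and view the hub from the wrist camera.

Emit:
drive_tool --steps '[[[-0.16,-4.64,0,0,0,-0.0698],[-0.16,-4.64,0,0,0,-0.0698],[-0.04,-2.32,0,0,0,-0.0349],[0,0,0,0,0,0],[0,7,0,0,0,0],[0,0,0,0,0,0],[0,0,-20,0,0,0],[0,0,-30,0,0,0]]]'

```text
t: 5.58
tool_pos: [0.4921, -0.074, 0.2287]
tool_rot: [-179.9, -0.4, 153.1]
wrist_force: [0.0, -0.4, 0.3]
width: 0.0003
grip_force: 0.0
```

Emit:
drive_tool --steps '[[[0,0,-35,0,0,0],[0,0,-35,0,0,0],[-35,0,0,0,0,0],[-35,0,0,0,0,0],[-35,0,0,0,0,0],[-35,0,0,0,0,0],[0,0,0,0,0,0],[0,0,0,0,0,0]]]'

```text
t: 6.25
tool_pos: [0.6193, -0.1382, 0.2977]
tool_rot: [-179.9, -0.4, 153.1]
wrist_force: [0.4, 1.2, 0.3]
width: 0.0005
grip_force: 0.0
```

Run:
```python
from h import *
s=ctrl.read_state();print(s["t"],s["tool_pos"],s["tool_rot"],s["wrist_force"])
c=camera_model("wrist");w=grab_frame("wrist");np.savez("w3.npz",K=c["K"],k1=c["k1"],T=c["T"])
u,v=proj(c,[.5503,-.1115,.176]);print(u,v)
cv2.imwrite("pics/w3.png",w)
x,y=int(u)-100,max(int(v)-75,0);print(x,y)
cv2.imwrite("pics/w3c.png",cv2.resize(w[y:y+150,x:x+200],None,fx=4,fy=4,interpolation=cv2.INTER_CUBIC))
```

```text
6.25 [ 0.6192999  -0.13817122  0.29774245] [-179.93478587   -0.35112458  153.11815955] [0.42840792 1.17616016 0.26164346]
310.2580388980044 130.49290431786176
210 55
```

View pics/w3c.png

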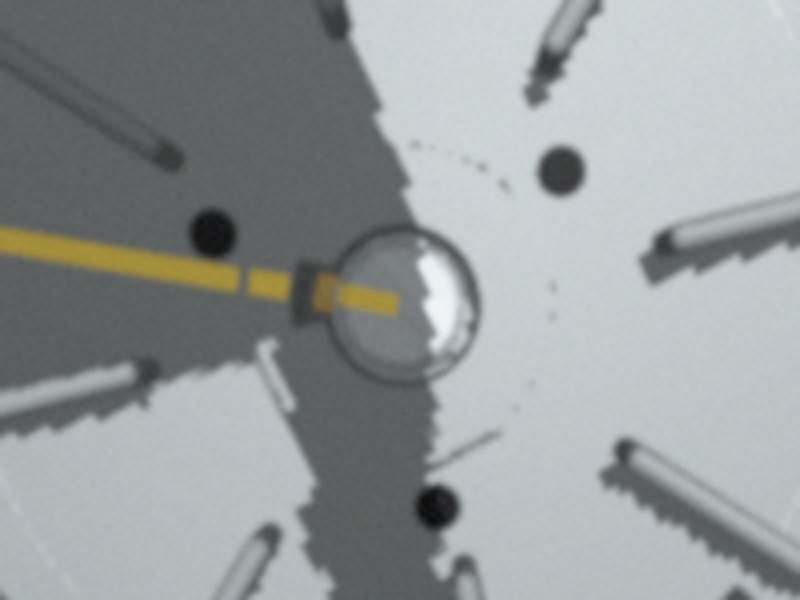

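The keyway line and the key line are now collinear, from (0,240) to (400,305) in the crop. Next I'll work out the wheel angle and the way back to the gap.

Run:
```python
from h import *
c=np.load("w3.npz")
A=lambda u,v,z:atz(c,210+(u+.5)/4-.5,55+(v+.5)/4-.5,z)
ang=lambda p,q:np.degrees(np.arctan2(*(q-p)[1::-1]))%360
print("key",ang(A(398,305,.176),A(343,295,.176)),ang(A(404,304,.176),A(343,295,.176)),"kw",ang(A(238,280,.156),A(0,238,.156)), "ax",A(404,304,.176))
s=ctrl.read_state();ax=np.array([.5503,-.1117])
for k in(230,):
  print((s["tool_pos"][:2]-ax)*1e3)
```

```text
key 233.23741172565465 235.08270012243955 kw 233.59798681466293 ax [ 0.55048153 -0.11132445  0.176     ]
[ 68.1225882  -25.90046422]
```

Emit:
drive_tool --steps '[[[35,1,0,0,0,0],[35,1,0,0,0,0],[35,1,0,0,0,0],[32,0.3,0,0,0,0],[0,0,20,0,0,0.083],[0,0,20,0,0,0.083],[0,0,0,0,0,0],[0,0,0,0,0,0]]]'

```text
t: 6.97
tool_pos: [0.496, -0.0724, 0.2625]
tool_rot: [180.0, 0.0, 143.9]
wrist_force: [-0.2, 0.9, 0.0]
width: 0.0004
grip_force: 0.0
```

Emit:
drive_tool --steps '[[[0,0,25,0,0,0],[0,0,25,0,0,0],[0,0,20,0,0,0],[0,0,10,0,0,0],[0,0,5,0,0,0],[0,0,0,0,0,0],[0,0,2,0,0,0],[0,0,2,0,0,0]]]'

```text
t: 7.63
tool_pos: [0.4981, -0.0734, 0.1746]
tool_rot: [179.9, 0.2, 143.7]
wrist_force: [0.4, 0.2, -0.1]
width: 0.0005
grip_force: 0.0
```

Emit:
drive_tool --steps '[[[0,0,1.5,0,0,0],[0,0,1.5,0,0,0],[0,0,1.5,0,0,0],[0,0,1.5,0,0,0]]]'

```text
t: 7.97
tool_pos: [0.498, -0.0733, 0.1687]
tool_rot: [179.9, 0.2, 143.7]
wrist_force: [-1.1, 0.1, 5.7]
width: 0.0003
grip_force: 3.0
```

Going down at about 6 N, so the wheel is dropping. I'll continue.

Emit:
drive_tool --steps '[[[0,0,1.5,0,0,0],[0,0,1.5,0,0,0],[0,0,1.5,0,0,0],[0,0,1.5,0,0,0],[0,0,1.5,0,0,0],[0,0,0,0,0,0]]]'

```text
t: 8.47
tool_pos: [0.498, -0.0733, 0.1612]
tool_rot: [179.9, 0.2, 143.7]
wrist_force: [-0.8, -0.0, 5.2]
width: 0.0006
grip_force: 2.3
```

Emit:
drive_tool --steps '[[[0,0,1,0,0,0],[0,0,1,0,0,0],[0,0,0.5,0,0,0],[0,0,0,0,0,0]]]'

```text
t: 8.8
tool_pos: [0.4981, -0.0731, 0.1608]
tool_rot: [179.9, 0.2, 143.7]
wrist_force: [-4.2, 1.4, 14.6]
width: 0.0006
grip_force: 7.0
```

Stopped hard at 0.161, so the wheel is home. Now I'll raise slightly and push clockwise along the arc.

Emit:
drive_tool --steps '[[[0,0,1,0,0,0],[0,0,0,0,0,0],[0,0,-5,0,0,0],[0,0,-4,0,0,0],[-0.25,5.67,0,0,0,0.0873],[-0.25,5.67,0,0,0,0.0873],[-0.25,5.67,0,0,0,0.0873],[-0.25,5.67,0,0,0,0.0873]]]'

```text
t: 9.47
tool_pos: [0.5134, -0.0577, 0.1645]
tool_rot: [-179.9, -0.0, 123.4]
wrist_force: [-6.3, -2.4, 3.5]
width: 0.0006
grip_force: 3.3
```

Emit:
drive_tool --steps '[[[-0.25,5.67,0,0,0,0.0873],[-0.25,5.67,0,0,0,0.0873],[-0.25,5.67,0,0,0,0.0873],[-0.25,5.67,0,0,0,0.0873],[-0.25,5.67,0,0,0,0.0873],[-0.25,5.67,0,0,0,0.0873],[-0.25,5.67,0,0,0,0.0873],[-0.25,5.67,0,0,0,0.0873]]]'

```text
t: 10.13
tool_pos: [0.5562, -0.0464, 0.1646]
tool_rot: [-179.8, -0.1, 83.5]
wrist_force: [-4.5, 2.6, 2.5]
width: 0.0006
grip_force: 2.9
```

Emit:
drive_tool --steps '[[[-0.25,5.67,0,0,0,0.0873],[-0.25,5.67,0,0,0,0.0873],[-0.25,5.67,0,0,0,0.0873],[-0.25,5.67,0,0,0,0.0873],[-0.25,5.67,0,0,0,0.0873],[-0.25,5.67,0,0,0,0.0873],[-0.25,5.67,0,0,0,0.0873],[-0.25,5.67,0,0,0,0.0873]]]'

```text
t: 10.8
tool_pos: [0.5964, -0.0657, 0.1646]
tool_rot: [-179.8, 0.0, 43.5]
wrist_force: [-5.0, 3.2, 3.6]
width: 0.0004
grip_force: 2.8
```

Emit:
drive_tool --steps '[[[-0.25,5.67,0,0,0,0.0873],[-0.25,5.67,0,0,0,0.0873],[-0.25,5.67,0,0,0,0.0873],[-0.25,5.67,0,0,0,0.0873],[-0.25,5.67,0,0,0,0.0873],[-0.25,5.67,0,0,0,0.0873],[-0.25,5.67,0,0,0,0.0873],[-0.25,5.67,0,0,0,0.0873]]]'

```text
t: 11.47
tool_pos: [0.6144, -0.1061, 0.1645]
tool_rot: [-179.8, 0.1, 3.5]
wrist_force: [-3.0, 5.2, 2.2]
width: 0.0002
grip_force: 2.7
```

Emit:
drive_tool --steps '[[[-0.25,5.67,0,0,0,0.0873],[-0.25,5.67,0,0,0,0.0873],[-0.25,5.67,0,0,0,0.0873],[-0.25,5.67,0,0,0,0.0873],[-0.25,5.67,0,0,0,0.0873],[-0.25,5.67,0,0,0,0.0873],[-0.25,5.67,0,0,0,0.0873],[-0.25,5.67,0,0,0,0.0873]]]'

```text
t: 12.13
tool_pos: [0.6025, -0.1485, 0.1644]
tool_rot: [-179.8, 0.1, -36.5]
wrist_force: [2.2, 6.4, -0.3]
width: 0.0006
grip_force: 2.7
```

Emit:
drive_tool --steps '[[[-0.14,3.4,0,0,0,0.0524],[0,0,0,0,0,0],[0,-7,0,0,0,0],[0,0,0,0,0,0],[0,0,-20,0,0,0],[0,0,-35,0,0,0],[0,0,-40,0,0,0],[0,0,-30,0,0,0]]]'

```text
t: 12.8
tool_pos: [0.6044, -0.1476, 0.2924]
tool_rot: [180.0, -0.1, -39.3]
wrist_force: [1.4, -0.2, 1.2]
width: 0.0002
grip_force: 0.0
```

Emit:
drive_tool --steps '[[[-40,0,0,0,0,0],[-40,0,0,0,0,0],[-40,0,0,0,0,0],[-40,0,0,0,0,0],[-40,0,0,0,0,0],[0,0,0,0,0,0],[0,0,0,0,0,0]]]'

```text
t: 13.38
tool_pos: [0.449, -0.0198, 0.2907]
tool_rot: [-179.9, -0.2, -39.2]
wrist_force: [-0.0, 0.2, -0.5]
width: 0.0006
grip_force: 0.0
```

Run:
```python
from h import *
s=ctrl.read_state();print(s["t"],s["tool_pos"],s["tool_rot"],s["joint_positions"])
c=camera_model("wrist");w=grab_frame("wrist");np.savez("w4.npz",K=c["K"],k1=c["k1"],T=c["T"])
print(proj(c,[.5503,-.1115,.176]),proj(c,[.462,-.1346,.134]))
cv2.imwrite("pics/w4.png",w)
```

```text
13.3833 [ 0.44900189 -0.01981866  0.29066774] [-1.79944286e+02 -1.53580380e-01 -3.92037739e+01] [-6.83985353e+00 -1.69984492e+01  8.60186687e+01 -3.76068841e-02
  1.10820229e+02  1.22350430e+02]
[328.98758152  23.64558677] [428.01433992 121.40690437]
```

View pics/w4.png

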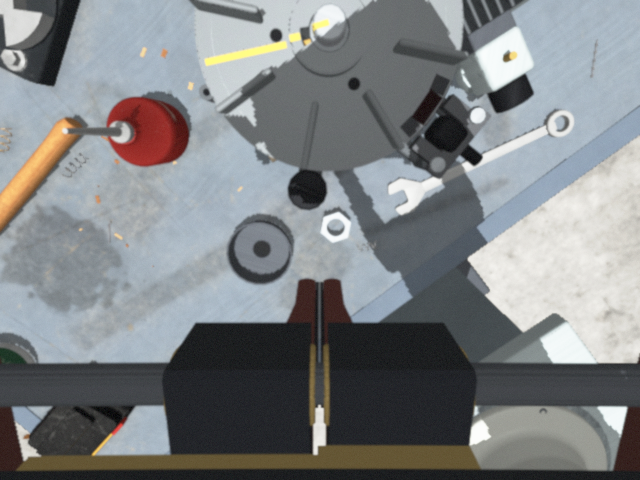

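The magnet patch at (428,105) is nearly in front of the coil, whose body is at (445,132). The keyway line ends at (206,62).

Run:
```python
from h import *
c=np.load("w4.npz")
im=cv2.imread("pics/w4.png")
hsv=cv2.cvtColor(im,cv2.COLOR_BGR2HSV)
m=cv2.inRange(hsv,(20,110,120),(35,255,255));ys,xs=np.nonzero(m[:80,195:300]);xs=xs+195
P=np.array([atz(c,u,v,.144) for u,v in zip(xs[xs<284],ys[xs<284])])[:,:2]
d=cv2.fitLine(P.astype(np.float32),cv2.DIST_HUBER,0,.01,.01).ravel();print("kw line",np.degrees(np.arctan2(d[1],d[0])),len(P))
ax=np.array([.5503,-.1115]);ang=lambda p:np.degrees(np.arctan2(p[1]-ax[1],p[0]-ax[0]))%360
e=P[np.argmax(np.hypot(*(P-ax).T))];print("end",ang(e),np.hypot(*(e-ax)))
q=atz(c,428,105,.144);print("mag",ang(q),np.hypot(*(q[:2]-ax)))
a,b=atz(c,418,168,.148),atz(c,478,116,.148);mm=(a+b)/2;print("coil posts",ang(mm),a,b)
cv2.imwrite("pics/w4c.png",cv2.resize(im[60:185,380:520],None,fx=4.5,fy=4.5,interpolation=cv2.INTER_CUBIC))
```

```text
kw line 62.29215 404
end 61.5243555856924 0.08423555451547371
mag 199.2035175352623 0.08248906487017742
coil posts 191.84827706494772 [ 0.44225379 -0.10753349  0.148     ] [ 0.44498105 -0.16022848  0.148     ]
```

View pics/w4c.png

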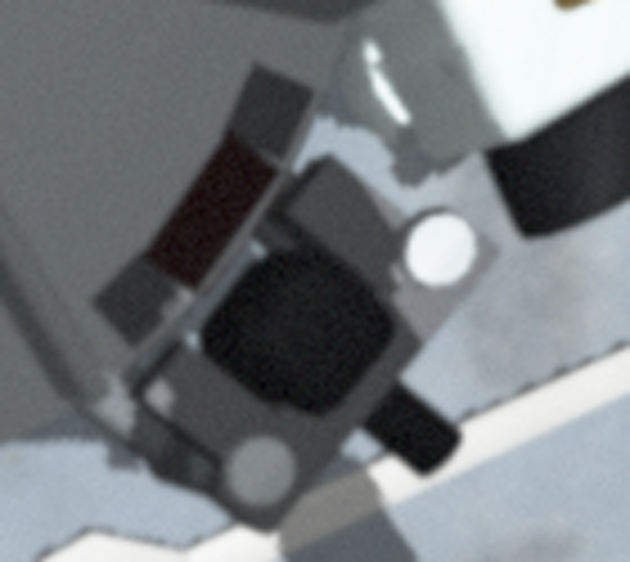

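Run:
```python
from h import *
c=np.load("w4.npz");C=lambda u,v,z:atz(c,380+(u+.5)/4.5-.5,60+(v+.5)/4.5-.5,z)
ax=np.array([.5503,-.1115]);ang=lambda p:np.degrees(np.arctan2(p[1]-ax[1],p[0]-ax[0]))%360
a,b=C(260,470,.148),C(440,250,.148);print("coil",ang((a+b)/2),ang(C(300,330,.150)),np.hypot(*(a-b)[:2]))
for q in((213,208),(226,220)):print("mag",ang(C(*q,.144)))
print(ang((C(313,95,.144)+C(140,345,.144))/2), "axis from shaft",atz(c,329,25,.176))
# leg outer edges near wheel
print("legs",ang((C(145,390,.14)+C(320,155,.14))/2))
s=ctrl.read_state();print((s["tool_pos"][:2]-ax)*1e3,s["tool_rot"][2])
```

```text
coil 194.59930276966264 193.93686205678483 0.041541624932487274
mag 198.62414855924922
mag 198.3858523220181
198.13330327598908 axis from shaft [ 0.54973657 -0.11105664  0.176     ]
legs 194.9969742084866
[-100.51291235   90.97659185] -39.27453572343105
```

Magnet sits at about 198° against the coil at about 194.6°, so 3.3° more clockwise centres it. I'll retrace and nudge.

Emit:
drive_tool --steps '[[[40,0,0,0,0,0],[40,0,0,0,0,0],[40,0,0,0,0,0],[40,0,0,0,0,0],[40,0,0,0,0,0],[0,0,0,0,0,0],[0,0,30,0,0,0],[0,0,30,0,0,0]]]'

```text
t: 14.1
tool_pos: [0.6063, -0.1496, 0.2288]
tool_rot: [-180.0, -0.1, -39.5]
wrist_force: [-0.2, 0.8, -0.5]
width: 0.0004
grip_force: 0.0
```

Emit:
drive_tool --steps '[[[0,0,30,0,0,0],[0,0,20,0,0,0],[0,0,13,0,0,0],[0,0,0,0,0,0],[0,4,0,0,0,0],[0,2.5,0,0,0,0],[0,0,0,0,0,0]]]'

```text
t: 14.68
tool_pos: [0.6009, -0.1528, 0.168]
tool_rot: [-179.9, -0.1, -39.4]
wrist_force: [2.4, 1.3, -1.6]
width: 0.0007
grip_force: 1.1
```

Emit:
drive_tool --steps '[[[0,1.5,0,0,0,0.019],[-0.1,1.5,0,0,0,0.019],[-0.1,1.3,0,0,0,0.019],[0,0,0,0,0,0],[0,0,0,0,0,0]]]'

```text
t: 15.1
tool_pos: [0.5978, -0.156, 0.1677]
tool_rot: [-180.0, -0.1, -42.6]
wrist_force: [3.6, 0.8, 2.1]
width: 0.001
grip_force: 2.1
```

Now I'll back off, lift and check.

Emit:
drive_tool --steps '[[[0,-7,0,0,0,0],[0,0,0,0,0,0],[0,0,-20,0,0,0],[0,0,-35,0,0,0],[0,0,-40,0,0,0],[0,0,-30,0,0,0],[-40,0,0,0,0,0],[-40,0,0,0,0,0]]]'

```text
t: 15.77
tool_pos: [0.5442, -0.0972, 0.2923]
tool_rot: [180.0, -0.0, -42.8]
wrist_force: [-0.5, 0.8, 0.0]
width: 0.0003
grip_force: 0.0
```

Emit:
drive_tool --steps '[[[-40,0,0,0,0,0],[-40,0,0,0,0,0],[-40,0,0,0,0,0],[0,0,0,0,0,0],[0,0,0,0,0,0]]]'

```text
t: 16.18
tool_pos: [0.4536, -0.0142, 0.2921]
tool_rot: [180.0, -0.1, -42.5]
wrist_force: [0.8, 0.1, 0.6]
width: 0.0006
grip_force: 0.0
```

Run:
```python
from h import *
c=camera_model("wrist");im=grab_frame("wrist");np.savez("w5.npz",K=c["K"],k1=c["k1"],T=c["T"])
hsv=cv2.cvtColor(im,cv2.COLOR_BGR2HSV)
m=cv2.inRange(hsv,(20,110,120),(35,255,255));ys,xs=np.nonzero(m[:100,190:300]);xs=xs+190
P=np.array([atz(c,u,v,.144) for u,v in zip(xs,ys)])[:,:2]
ax=np.array([.5503,-.1115]);r=np.hypot(*(P-ax).T);P=P[(r>.03)&(r<.09)]
d=cv2.fitLine(P.astype(np.float32),cv2.DIST_HUBER,0,.01,.01).ravel();print("kw line",np.degrees(np.arctan2(d[1],d[0])),len(P))
u,v=proj(c,[.462,-.1346,.134]).astype(int);x,y=u-60,max(v-60,0);print(x,y)
cv2.imwrite("pics/w5c.png",cv2.resize(im[y:y+125,x:x+140],None,fx=4.5,fy=4.5,interpolation=cv2.INTER_CUBIC))
```

```text
kw line 58.462536 393
371 54
```

View pics/w5c.png

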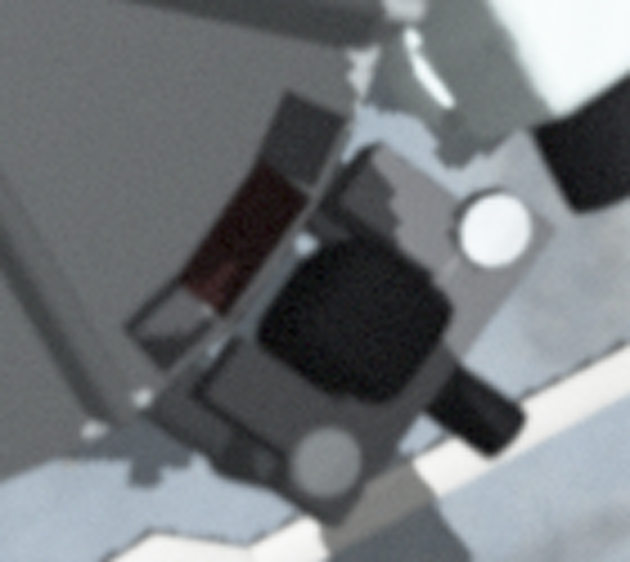

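The dark magnet at crop (243,240) now stands squarely in front of the coil legs. The wheel line puts it at about 193.5–194.5° and the coil is at 194.6°. The gripper is clear, so I'll hand in.

```bash
python3 -c "
from plant import ctrl
print(ctrl.sign_off())"
```

```text
the job is handed in; nothing more can be done
None
```

The flywheel is pressed home on its key, its magnet measures within about 1° of the ignition coil's legs, and the job was handed in at about 16 s of the 58 s allowed; no verdict came back.

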